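# Rock a jammed locating plug out of a gear fixture

## Robot

A 6-joint arm with a two-finger parallel gripper is mounted at the origin on the work surface. World frame = base frame: x ahead of the robot, y to its left, z up, the work surface at z = 0. Lengths are in m, angles in rad, forces in N, time in s.
With the tool pointing down it reaches from about 0.225 to 0.875 m from the base axis. Payload 3.4 kg.
Tool frame: the origin (TCP) lies between the finger pads; the fingertips stand 11 mm ahead of it and the grasp point (between the pads) lies 8 mm behind it; z points along the fingers, y is the line along which they close (so a half turn about z gives the same grasp; the last joint's range is limited). The gripper opens to 85 mm and grips with 20 to 120 N. Pads are 22 mm wide; open, the fingers measure 114 mm over their backs; the gripper's body (76 mm by 85 mm) begins 54 mm behind the grasp point. The pads swing forward as they close: fully open they stand 13 mm farther back than shut.
Start: joints at [1.035, 0.276, 1.505, -0, 1.361, -0.121], TCP at [0.232, 0.526, 0.242] pointing down, gripper open.
Joint ranges: [-2.89, 2.89], [-0.75, 2.08], [0.22, 2.7], [-1.18, 4.32], [0.11, 2.71], [-2.7, 2.7]. Speed limits (rad/s): [2.57, 2.57, 3.14, 3.14, 3.14, 3.14].

## Interface

Orientations are given as a unit quaternion [w, x, y, z].
In Python, from rig import sensors, eyes, manip gives the robot as it stands.
- The arm moves only by the tool drive_tool, never from a script. Its argument "deltas" is a list of rows, each an object with "linear": the shift along the world's x, y, z in mm, a list of three; "twist": the turn about the world's z in degrees; "claw": the opening, from 0 (shut) to 1 (fully open). In form: [{"linear": [tx, ty, tz], "twist": twist, "claw": claw}, ...]. A call has 1 to 12 rows; each row is the pose to reach, as a shift and turn from the pose commanded when the call began; what a row does not reach only later rows make up. A row lasts 1/12 s, in which the tool goes at most 41.7 mm and 7.16 degrees, less where a joint would pass 70% of its speed; a pose out of reach is approached as far as the arm can. A call with a gripper value outside its range is refused whole. The fingers move at their own pace and stop on an object; "squeeze" is the grip in N (left out, the last holds). Time passes only in rows, so rows that repeat a pose let the fingers close. It gives the time, the measured TCP pose, the force, the opening and the grip force at its end, in the units of the state.
- sensors.get_state(): the state, without advancing time (a new reading comes with each control period).
- eyes.get_image(name): name is "scene" or "top" or "wrist"; returns the picture (400x640x3 uint8, red, green, blue); there is no depth.
- eyes.camera_model(name): a dict with "intrinsics" (3x3 intrinsics, pixels), "R" (3x3) and "t" (3): a world point X has camera coordinates R X + t. Camera axes: x right, y down, z forward; pixel columns grow to the right and rows downward; lengths in m; the calibration is good to about 2 mm. A picture is of the moment at which its call begins: read the wrist's pose just before it. camera_model takes no time and is no camera call; for the wrist camera it gives the pose at the moment of the call.
- manip.sign_off(): hands the job in; it is judged then, once.
The state is a dict: "clock": time; "qpos": joint angles; "qd": joint speeds; "effort": joint torques, N m; "position": TCP position; "ee_rot": TCP orientation; "contact_force": force on the tool from outside, world axes, zero at the start; "moment": the same for the moment, N m; "width": finger opening in m; "gripper_force": force on a finger pad.
Only numpy, scipy, OpenCV 4.12 (cv2) and the standard library are available. Lean on these libraries where they do the work, as an engineer would, in place of code of your own. Each camera call takes 0.05 s, during which the arm holds its last target. There are 200 camera calls.

## Task

The blue-handled locating plug is jammed between the two brass jaws of the sloping gear fixture. Take it by the handle and, with its foot still down in the fixture, rock it well over to the left and to the right so that both jaws are pushed back, then draw it out along its own slope. Lower it foot first to the bottom of the red pot before you let go, leave it standing there, and leave the loose things on the bench where they are.

Things in the scene. Friction and masses are not known exactly. Their poses are not given: they have to be found in the camera images.
- plug_handle (a point): Centre of the plug's blue handle, the place to grip: 20 mm along its y, 26 mm along its x, 65 mm along z. z is the plug's long axis, foot to handle end. Below the handle a steel shank 14 mm (y) by 22 mm (x), then the round foot; 129 mm over all, about 0.3 kg. It starts jammed in the fixture, its axis 25 degrees from vertical, handle end leaning roughly away from the robot.
- plug_foot (a point): Centre of the plug's round foot, 85 mm from plug_handle along the plug's -z. The foot is a steel cylinder, 28 mm diameter, 22 mm long, its axis along the plug's x, so the plug ends 14 mm beyond this point. Same axes as plug_handle.
- plug: The plug as a whole (loose). Origin at the foot's centre; use the two points for its axes.
- seat (a point): Where the foot's centre sits in the fixture, 85 mm above the bench. z: the way the plug comes out, leaning 25 degrees from vertical, roughly away from the robot; y: horizontal, the rocking direction, +y to the left seen from the robot. The foot turns freely about this point's x, between two dark cheeks 25 mm apart in x that reach 30 mm up along z. Nothing is above them.
- fixture: The fixture, fixed to the bench: base 200 x 160 mm (x, y), a white plate sloping down towards its +x side, away from the robot, and on it a gear 132 mm across with the cheeks, jaws and plug in its bore. Origin under the seat, at bench height, z up.
- jaw_left (a joint): How far the brass jaw on the seat's +y side is pushed back, 0 to 0.0115 m. At 0 its face is 7.8 mm from the middle, 12 to 24 mm up from the seat, overhanging the foot: a straight pull only locks the plug. It slides stiffly (12 N) and stays where pushed; the shank pushes it as the plug leans to that side about its foot. Foot passes at about 7 mm: a lean of 20 degrees; stop at 25.
- jaw_right (a joint): The same for the brass jaw on the seat's -y side. Both jaws must be pushed back before the foot can pass.
- red_pot: Square open red plastic pot fixed to the bench, 56 mm square outside, 46 mm inside, 58 mm high, floor 5 mm thick. Origin at the centre of its underside, z up. It and the green pot stand either side of the fixture, either way round. The plug may lean on its rim once let go.
- green_pot: A pot of the same shape in green, also fixed to the bench; not to be used.
- spare_gear: Loose steel gear lying flat, 92 mm across, 18 mm high. Bystander; origin under its centre.
- bushing_a: Loose brass bushing, 32 mm across, 22 mm high. Bystander; origin under its centre.
- bushing_b: Loose steel bushing, 40 mm across, 16 mm high. Bystander; origin under its centre.
- wrench: Loose wrench lying on the bench. Bystander.
- spray_can: Loose closed can standing upright, 60 mm across, 120 mm high. Bystander; origin under its centre.
- brush: Loose hand brush lying on the bench. Bystander.
Things that resemble listed ones, but are neither listed nor needed, are in the scene too. Leave any brown look-alike of the plug alone.

How it is judged:
On the way, in this order (a step that is already met when the one before it is completed fails the run):
1. the plug is rocked over to one side with its foot still down in the fixture, pushing that jaw back by more than 5 mm (value of joint any of jaw_left, jaw_right above 0.005 m and distance between plug_foot and seat below 0.01 m), for 0.05 s.
2. it is rocked over to the other side too, so that both jaws are back by more than 5 mm, the foot still down (within 10 mm of the seat) (value of joint each of jaw_left, jaw_right above 0.005 m and distance between plug_foot and seat below 0.01 m), for 0.05 s.
3. the plug is drawn out clear of the fixture, its foot more than 60 mm from the seat (distance between plug_foot and seat above 0.06 m), for 0.1 s.
4. the foot is lowered inside the red pot to within 20 mm of its floor while the fingers still hold the plug (x of plug_foot in the frame of red_pot between -0.02 and 0.02 m and y of plug_foot in the frame of red_pot between -0.02 and 0.02 m and z of plug_foot in the frame of red_pot below 0.039 m and contact force between the fingers and plug above 1 N), for 0.1 s.
At the end, for the whole second after the job is handed in: The plug stands foot down in the red pot, at rest and released: foot centre within 20 mm of the pot's middle in its x and in its y and less than 32 mm above its underside, handle end up, leaning less than 43 degrees (x of plug_foot in the frame of red_pot between -0.02 and 0.02 m and y of plug_foot in the frame of red_pot between -0.02 and 0.02 m and z of plug_foot in the frame of red_pot below 0.032 m and angle between plug_handle's own z axis and vertical below 0.75 rad and linear speed of plug below 0.03 m/s); the robot touches nothing.
It fails at once if a loose bystander is moved by more than 30 mm (distance of any of spare_gear, bushing_a, bushing_b, wrench, spray_can, brush from where it was at the start of the episode above 0.03 m).
It also fails if it takes over 51 s, if anything falls off the work surface, if the arm or the gripper's body presses on something with over 40 N, if the wrist force passes 120 N, or if a joint passes its speed limit or range.

## Working session

There is one attempt and no reset: what is moved stays moved. The work goes in short steps, Python scripts to look and compute and a tool call to move; the robot and the scene stay as the last step left them, time stands still between calls to the robot, and variables do not carry over. Pictures are saved under pics/ and viewed, at most 10 in all, crops included, and the job is handed in when it is done.

Besides the shell and the picture viewer there is one more tool, called after "Emit:" as name(argument=value, ...), one argument or row to a line, values as JSON. drive_tool: Moves the arm, as the interface text tells. Its arguments: {"type":"object","properties":{"deltas":{"type":"array","items":{"type":"object","properties":{"linear":{"type":"array","items":{"type":"number"}},"twist":{"type":"number"},"claw":{"type":"number"}}}},"squeeze":{"type":"number"}},"required":["deltas"]}

```bash
mkdir -p pics; ls
cat > h.py <<'E'
import numpy as np, cv2
from rig import sensors, eyes, manip
def snap(n,f):
    im=eyes.get_image(n); cv2.imwrite('pics/'+f,im[...,::-1]); return im
def ray(n,uv,m=None):
    m=m or eyes.camera_model(n); K,R,t=[np.array(m[k]) for k in('intrinsics','R','t')]
    d=R.T@np.linalg.solve(K,[uv[0],uv[1],1]); return -R.T@t,d
def at_z(n,uv,z,m=None):
    c,d=ray(n,uv,m); return c+d*(z-c[2])/d[2]
def tri(a,b):
    (c1,d1),(c2,d2)=ray(*a),ray(*b)
    s=np.linalg.lstsq(np.c_[d1,-d2],c2-c1,rcond=None)[0]
    p,q=c1+d1*s[0],c2+d2*s[1]; return (p+q)/2,np.linalg.norm(p-q)
def proj(n,X,m=None):
    m=m or eyes.camera_model(n); K,R,t=[np.array(m[k]) for k in('intrinsics','R','t')]
    p=K@(R@np.array(X)+t); return p[:2]/p[2]
E
python3 - <<'E'
from h import *
a=snap('scene','s0.png'); b=snap('top','t0.png')
for n in('scene','top'): 
    m=eyes.camera_model(n); print(n,ray(n,(320,200))[0],np.array(m['intrinsics'])[0,0])
E
```

```text
pics
scene [1.31206339 0.01086589 0.75226148] 381.12998519323247
top [0.26723237 0.03348301 1.33798588] 385.13322256097024
```

View pics/s0.png

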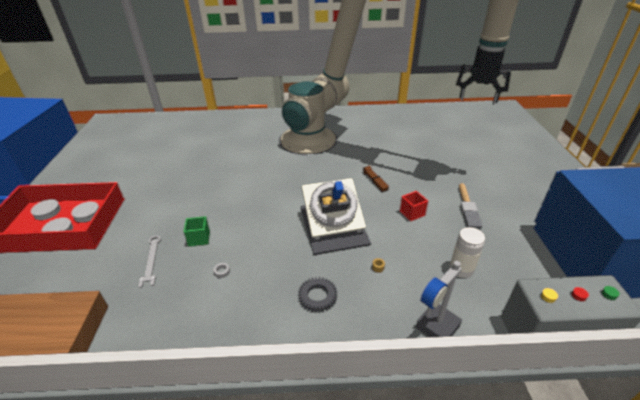

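View pics/t0.png

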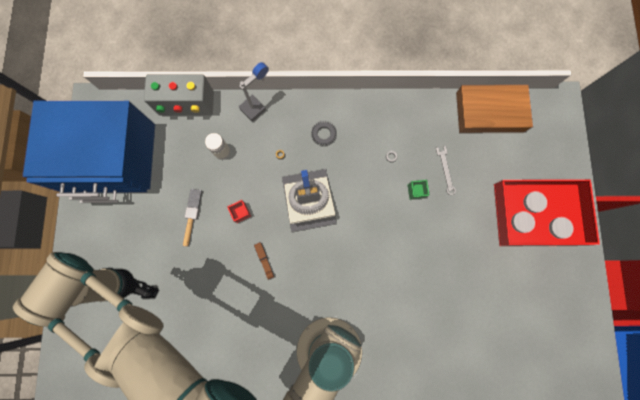

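The top view shows the fixture at about (308,197) with the blue handle at (305,178), the red pot at (239,211), and the brown look-alike at (264,260). In the scene view they are at (337,208), (338,188), and (414,205). Next I'll zoom in on these.

Run:
```python
from h import *
s=cv2.imread('pics/s0.png'); t=cv2.imread('pics/t0.png')
z=5
a=cv2.resize(s[170:260,295:375],None,fx=z,fy=z,interpolation=3); b=cv2.resize(t[160:240,270:345],None,fx=z,fy=z,interpolation=3)
c=np.zeros((450,780,3),np.uint8); c[:,:400]=a; c[:400,402:402+375]=b
cv2.imwrite('pics/z0.png',c)
for n,i in(('scene',s),('top',t)):
    h=cv2.cvtColor(i,cv2.COLOR_BGR2HSV)
    for k,lo,hi in(('blue',(105,140,60),(125,255,255)),('red',(0,150,90),(8,255,255)),('green',(45,100,40),(85,255,255))):
        N,L,st,ce=cv2.connectedComponentsWithStats(cv2.inRange(h,lo,hi))
        for j in range(1,N):
            if 30<st[j,4]<900 and 150<ce[j,0]<450 and 160<ce[j,1]<260: print(n,k,st[j],ce[j].round(1))
for uv in((239,211),(419,189)): print(at_z('top',uv,.058))
for u in((215,146),): print('can',at_z('top',u,.12))
for u in((280,154),(323,133),(391,156)): print(at_z('top',u,.02))
```

```text
scene blue [333 182  10  17 119] [337.3 189.9]
scene red [400 191  28  29 526] [413.3 205.3]
scene green [184 217  25  29 608] [196.3 230.9]
top red [228 201  21  20 249] [238.5 210.9]
top green [411 180  18  18 204] [418.6 189.2]
[0.45746554 0.29845515 0.058     ]
[ 0.53019099 -0.30985565  0.058     ]
can [0.66504668 0.37203904 0.12      ]
[0.66712141 0.16763254 0.02      ]
[0.74490828 0.01426441 0.02      ]
[ 0.65814184 -0.22683514  0.02      ]
```

View pics/z0.png

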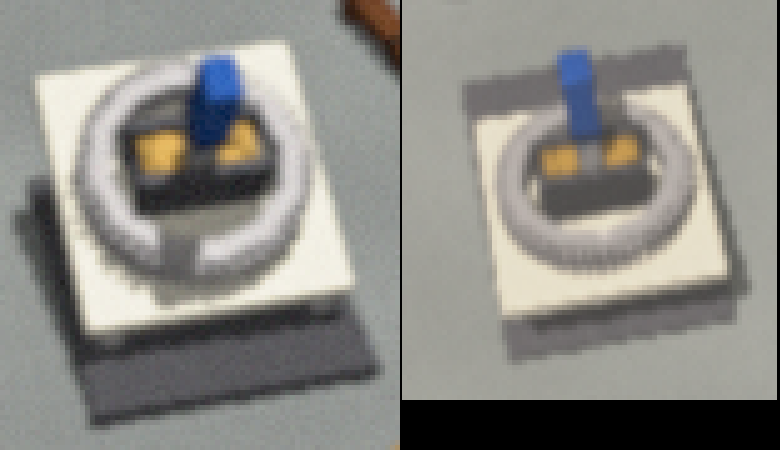

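The crop shows the fixture turned about +8.5°. The handle end is near (304.6,172) in top and (339.4,183.5) in scene. The handle bottom is near (306.4,186.5) in top and (336.6,197.5) in scene. The seat slot between the jaws is near (308,191) in top.

Run:
```python
from h import *
e,r=tri(('top',(304.6,172)),('scene',(339.4,183.5))); b,r2=tri(('top',(306.4,186.5)),('scene',(336.6,197.5)))
print(e,r,b,r2,(e-b)/np.linalg.norm(e-b),np.linalg.norm(e-b))
m,r3=tri(('top',(305.5,179.3)),('scene',(337.7,190.3)));print(m,r3)
# fit seat (x,y), yaw: plug axis model
from scipy.optimize import least_squares
def pt(p,d): 
    s=np.sin(np.radians(25)); return np.array([p[0]+d*s*np.cos(p[2]),p[1]+d*s*np.sin(p[2]),.085+d*np.cos(np.radians(25))])
obs=[('top',(304.6,172),117.5),('scene',(339.4,183.5),117.5),('top',(306.4,186.5),52.5),('scene',(336.6,197.5),52.5)]
f=lambda p:np.r_[np.concatenate([proj(n,pt(p,d/1e3))-uv for n,uv,d in obs]),(p[2]-.148)*20]
o=least_squares(f,[.55,.05,.148]); print(o.x,np.degrees(o.x[2]),o.fun.round(1))
print('handle',pt(o.x,.085),'foot',pt(o.x,0))
# plate bottom edge & pots
im=cv2.imread('pics/t0.png')
h=cv2.cvtColor(im,cv2.COLOR_BGR2HSV)
k=cv2.inRange(h,(0,120,60),(10,255,255)); k[:,:222]=0;k[:,255:]=0;k[:195]=0;k[230:]=0
c=max(cv2.findContours(k,0,1)[0],key=cv2.contourArea); R=cv2.minAreaRect(c); print(R)
print(at_z('top',R[0],.03),at_z('top',R[0],.058))
print(sensors.get_state()['ee_rot'],sensors.get_state()['position'],sensors.get_state()['contact_force'],sensors.get_state()['clock'])
```

```text
[0.55765977 0.0764685  0.19136719] 0.004939843759375459 [0.52681931 0.07276129 0.12274666] 0.004499585277333577 [0.4094392  0.04921714 0.9110089 ] 0.07532366117323817
[0.54230088 0.07429319 0.15855628] 0.004028469369700757
[0.50841467 0.0695486  0.14905349] 8.540136122909164 [-1.  -0.  -0.8 -0.  -0.8 -1.8 -0.7 -2.1  0. ]
handle [0.54393892 0.07488318 0.16203616] foot [0.50841467 0.0695486  0.085     ]
((238.26370239257812, 210.88011169433594), (18.37285041809082, 17.628005981445312), 65.55604553222656)
[0.46205345 0.30678828 0.03      ] [0.45788292 0.30093764 0.058     ]
[-2.74877612e-04  2.05910930e-01  9.78570387e-01 -7.81038789e-04] [0.23149695 0.52585199 0.24152591] [-0.5253851  -0.94400668  0.22054868] 0.1
```

Emit:
drive_tool(
  deltas=[
    {"linear": [312,-451,38],"twist": 32.3,"claw": 0.6},
    {"linear": [312,-451,38],"twist": 32.3,"claw": 0.6},
    {"linear": [312,-451,38],"twist": 32.3,"claw": 0.6},
    {"linear": [312,-451,38],"twist": 32.3,"claw": 0.6},
    {"linear": [312,-451,38],"twist": 32.3,"claw": 0.6},
    {"linear": [312,-451,38],"twist": 32.3,"claw": 0.6},
    {"linear": [312,-451,38],"twist": 32.3,"claw": 0.6},
    {"linear": [312,-451,38],"twist": 32.3,"claw": 0.6},
    {"linear": [312,-451,38],"twist": 32.3,"claw": 0.6},
    {"linear": [312,-451,38],"twist": 32.3,"claw": 0.6},
    {"linear": [312,-451,38],"twist": 32.3,"claw": 0.6},
    {"linear": [312,-451,38],"twist": 32.3,"claw": 0.6},
  ],
  squeeze=30,
)

```text
clock: 1.1
position: [0.5083, 0.1254, 0.2758]
ee_rot: [-0.0, -0.074, 0.997, 0.0]
contact_force: [0.9, 2.0, -0.3]
width: 0.0511
gripper_force: 0.0
```

Emit:
drive_tool(
  deltas=[
    {"linear": [30,-45,4],"twist": 0,"claw": 0.6},
    {"linear": [30,-45,4],"twist": 0,"claw": 0.6},
    {"linear": [30,-45,4],"twist": 0,"claw": 0.6},
    {"linear": [30,-45,4],"twist": 0,"claw": 0.6},
  ],
)

```text
clock: 1.43
position: [0.5374, 0.0822, 0.2793]
ee_rot: [-0.001, -0.074, 0.997, 0.001]
contact_force: [0.1, 0.7, 0.5]
width: 0.0514
gripper_force: 0.0
```

Run:
```python
from h import *
import json
s=sensors.get_state(); m=eyes.camera_model('wrist'); im=snap('wrist','w0.png')
np.savez('w0.npz',**{k:np.array(m[k]) for k in m if k in('intrinsics','R','t')})
print(s['position'],s['ee_rot'],-np.array(m['R']).T@m['t'])
y=np.radians(8.5)
for d in(.1175,.085,.0525,0):
    X=[.5084+d*.4226*np.cos(y),.0695+d*.4226*np.sin(y),.085+d*.906]; print(d,proj('wrist',X,m))
```

```text
[0.53743454 0.08222783 0.27926192] [-9.74900694e-04 -7.35109743e-02  9.97293746e-01  6.08837925e-04] [0.46150338 0.07077628 0.41177148]
0.1175 [309.76880176 242.00512649]
0.085 [310.83404282 210.64064103]
0.0525 [311.7208232  184.53067273]
0 [312.8768901  150.49195137]
```

View pics/w0.png

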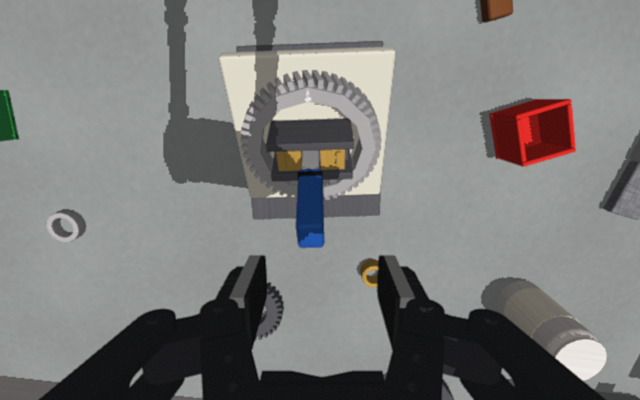

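The model's predicted handle pixels match the wrist view: the end is at (311,240) against a predicted (310,242). I'll descend so the fingers straddle the handle.

Emit:
drive_tool(
  deltas=[
    {"linear": [6.5,-7.3,-10],"twist": 0,"claw": 0.6},
    {"linear": [6.5,-7.3,-40],"twist": 0,"claw": 0.55},
    {"linear": [6.5,-7.3,-75],"twist": 0,"claw": 0.55},
    {"linear": [6.5,-7.3,-105],"twist": 0,"claw": 0.55},
    {"linear": [6.5,-7.3,-125],"twist": 0,"claw": 0.55},
    {"linear": [6.5,-7.3,-125],"twist": 0,"claw": 0.45},
    {"linear": [6.5,-7.3,-125],"twist": 0,"claw": 0.45},
  ],
)

```text
clock: 2.07
position: [0.5431, 0.076, 0.1539]
ee_rot: [-0.001, -0.075, 0.997, 0.0]
contact_force: [0.0, 0.5, 0.2]
width: 0.0384
gripper_force: 0.0
```

Run:
```python
from h import *
s=sensors.get_state(); im=snap('wrist','w1.png')
print(s['position'],s['contact_force'])
```

```text
[0.54308924 0.07598743 0.15389647] [0.02334801 0.52595184 0.18362895]
```

View pics/w1.png

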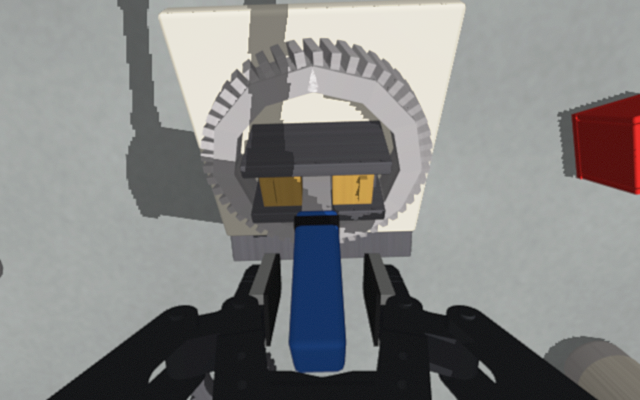

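The handle sits centred between the open pads, with the pads at x≈270 and 375 and the handle at 293–345. I'll rock it toward +y first.

Emit:
drive_tool(
  deltas=[
    {"linear": [-1.2,8,0],"twist": 0,"claw": 0.45},
    {"linear": [-2.2,15,0],"twist": 0,"claw": 0.45},
    {"linear": [-3.1,21,0],"twist": 0,"claw": 0.45},
    {"linear": [-4,27,0],"twist": 0,"claw": 0.45},
    {"linear": [-4.6,31,0],"twist": 0,"claw": 0.45},
    {"linear": [-5,34,0],"twist": 0,"claw": 0.45},
    {"linear": [-5,34,0],"twist": 0,"claw": 0.45},
    {"linear": [-5,34,0],"twist": 0,"claw": 0.45},
  ],
)

```text
clock: 2.78
position: [0.5401, 0.108, 0.1563]
ee_rot: [0.001, -0.075, 0.997, -0.002]
contact_force: [1.2, -5.9, 0.6]
width: 0.0384
gripper_force: 2.8
```

Run:
```python
from h import *
s=sensors.get_state(); im=snap('wrist','w2.png')
print(s['position'],s['contact_force'],s['width'])
```

```text
[0.54009374 0.10797236 0.15627116] [ 1.17965758 -5.94141701  0.60338809] 0.0383808844310908
```

View pics/w2.png

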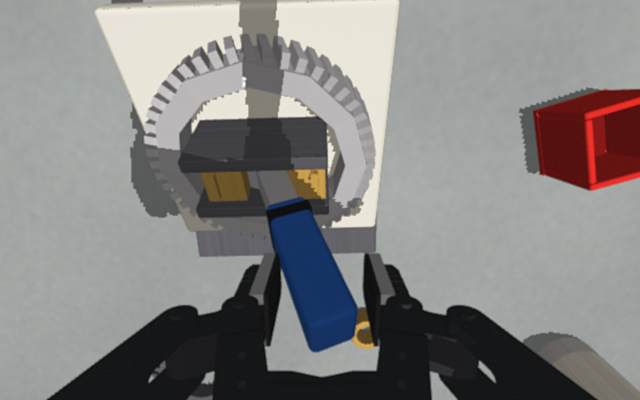

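The plug is leaning toward +y and pushing the image-right jaw back. I'll push a few mm more toward the stop and watch the force.

Emit:
drive_tool(
  deltas=[
    {"linear": [-0.3,2,0],"twist": 0,"claw": 0.45},
    {"linear": [-0.6,4,0],"twist": 0,"claw": 0.45},
    {"linear": [-0.6,4,0],"twist": 0,"claw": 0.45},
    {"linear": [-0.6,4,0],"twist": 0,"claw": 0.45},
  ],
)

```text
clock: 3.17
position: [0.5391, 0.1112, 0.1559]
ee_rot: [0.001, -0.075, 0.997, -0.003]
contact_force: [0.3, -8.4, -0.4]
width: 0.0387
gripper_force: 3.3
```

Emit:
drive_tool(
  deltas=[
    {"linear": [-0.3,2,0],"twist": 0,"claw": 0.45},
    {"linear": [-0.5,3.5,0],"twist": 0,"claw": 0.45},
    {"linear": [-0.5,3.5,0],"twist": 0,"claw": 0.45},
    {"linear": [-0.5,3.5,0],"twist": 0,"claw": 0.45},
  ],
)

```text
clock: 3.5
position: [0.5384, 0.1143, 0.1557]
ee_rot: [0.0, -0.075, 0.997, -0.003]
contact_force: [-0.3, -8.9, -0.7]
width: 0.0383
gripper_force: 3.5
```

Emit:
drive_tool(
  deltas=[
    {"linear": [1.8,-12,0],"twist": 0,"claw": 0.45},
    {"linear": [3.5,-24,0],"twist": 0,"claw": 0.45},
    {"linear": [5.2,-35,0],"twist": 0,"claw": 0.45},
    {"linear": [6.8,-46,0],"twist": 0,"claw": 0.45},
    {"linear": [8.3,-56,0],"twist": 0,"claw": 0.45},
    {"linear": [9.6,-65,0],"twist": 0,"claw": 0.45},
    {"linear": [10.5,-71,0],"twist": 0,"claw": 0.45},
    {"linear": [11.2,-76,0],"twist": 0,"claw": 0.45},
    {"linear": [11.8,-80,0],"twist": 0,"claw": 0.45},
    {"linear": [12.1,-82,0],"twist": 0,"claw": 0.45},
    {"linear": [12.1,-82,0],"twist": 0,"claw": 0.45},
    {"linear": [12.1,-82,0],"twist": 0,"claw": 0.45},
  ],
)

```text
clock: 4.5
position: [0.5515, 0.0351, 0.1557]
ee_rot: [0.002, -0.074, 0.997, 0.001]
contact_force: [1.0, 4.3, 4.1]
width: 0.0386
gripper_force: 3.0
```

Run:
```python
from h import *
s=sensors.get_state(); im=snap('wrist','w3.png')
print(s['position'],s['contact_force'],s['width'])
```

```text
[0.55148523 0.03512225 0.1557343 ] [1.0489138  4.30007888 4.09687755] 0.03864448947324077
```

View pics/w3.png

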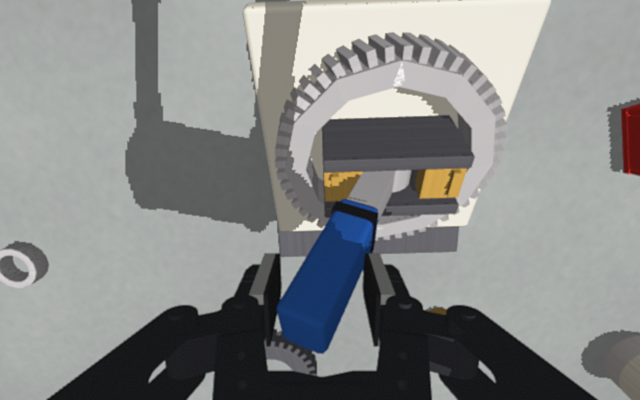

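Both jaws look pushed back and the foot's round end shows at (400,180). I'll push a little further to confirm the stop.

Emit:
drive_tool(
  deltas=[
    {"linear": [0.3,-2,0],"twist": 0,"claw": 0.45},
    {"linear": [0.6,-4,0],"twist": 0,"claw": 0.45},
    {"linear": [0.6,-4,0],"twist": 0,"claw": 0.45},
  ],
)

```text
clock: 4.8
position: [0.5519, 0.0313, 0.1556]
ee_rot: [0.001, -0.074, 0.997, 0.001]
contact_force: [2.5, 5.1, 3.3]
width: 0.0383
gripper_force: 4.4
```

```bash
cat >> h.py <<'E'
from scipy.spatial.transform import Rotation as Ro
SEAT=np.array([.5084,.0695,.085]); RS=(Ro.from_euler('z',8.5,degrees=True)*Ro.from_euler('y',25,degrees=True)).as_matrix()
def handle_fit(im,m):
    h=cv2.cvtColor(im,cv2.COLOR_RGB2HSV); k=cv2.inRange(h,(105,120,30),(128,255,255))>0
    best=[]
    for th in range(-34,35,1):
        for lift in(0,4,8,12,16):
            R=RS@Ro.from_euler('x',-th,degrees=True).as_matrix()  # th>0: lean to +y
            P=np.array([proj('wrist',SEAT+RS[:,2]*lift/1e3+R@np.array([a*.013,b*.01,z]),m) for a in(-1,1) for b in(-1,1) for z in(.0525,.1175)])
            q=np.zeros(k.shape,np.uint8); cv2.fillConvexPoly(q,cv2.convexHull(P.astype(np.float32)).astype(int),1); q=q>0
            best.append(((k&q).sum()/(k|q).sum(),th,lift))
    return sorted(best)[::-1][:6]
E
python3 - <<'E'
from h import *
m=eyes.camera_model('wrist'); im=snap('wrist','w4.png')
for b in handle_fit(im,m): print(b)
E
```

```text
(np.float64(0.8455475074563272), -27, 0)
(np.float64(0.8444869343530912), -28, 0)
(np.float64(0.7866459627329192), -26, 0)
(np.float64(0.7853124372111714), -29, 4)
(np.float64(0.7801240992794235), -28, 4)
(np.float64(0.7765197878416973), -29, 0)
```

The fit gives a lean of about 27° with the foot down, so that jaw is at its stop. I'll rock back toward +y for the same margin.

Emit:
drive_tool(
  deltas=[
    {"linear": [3,0,0],"twist": 0,"claw": 0.45},
    {"linear": [-2.5,17,0],"twist": 0,"claw": 0.45},
    {"linear": [-5.2,35,0],"twist": 0,"claw": 0.45},
    {"linear": [-7.4,50,0],"twist": 0,"claw": 0.45},
    {"linear": [-9.2,62,0],"twist": 0,"claw": 0.45},
    {"linear": [-10.4,70,0],"twist": 0,"claw": 0.45},
    {"linear": [-11.4,77,0],"twist": 0,"claw": 0.45},
    {"linear": [-12.3,83,0],"twist": 0,"claw": 0.45},
    {"linear": [-12.9,87,0],"twist": 0,"claw": 0.45},
    {"linear": [-13.2,89,0],"twist": 0,"claw": 0.45},
    {"linear": [-13.2,89,0],"twist": 0,"claw": 0.45},
  ],
)

```text
clock: 5.77
position: [0.5378, 0.1179, 0.1547]
ee_rot: [-0.0, -0.075, 0.997, -0.002]
contact_force: [1.2, -4.5, -0.0]
width: 0.0383
gripper_force: 1.9
```

Run:
```python
from h import *
m=eyes.camera_model('wrist'); im=snap('wrist','w5.png')
for b in handle_fit(im,m)[:3]: print(b)
```

```text
(np.float64(0.7645124833042227), 28, 0)
(np.float64(0.761470708725932), 29, 0)
(np.float64(0.7277884712795056), 27, 0)
```

Emit:
drive_tool(
  deltas=[
    {"linear": [1.8,-12,0],"twist": 0,"claw": 0.45},
    {"linear": [3.6,-24,0],"twist": 0,"claw": 0.45},
    {"linear": [5.2,-35,0],"twist": 0,"claw": 0.45},
    {"linear": [6.3,-43,0],"twist": 0,"claw": 0.45},
    {"linear": [6.3,-43,0],"twist": 0,"claw": 0.35},
    {"linear": [6.3,-43,0],"twist": 0,"claw": 0.25},
    {"linear": [6.3,-43,0],"twist": 0,"claw": 0.1},
    {"linear": [6.3,-43,0],"twist": 0,"claw": 0.1},
    {"linear": [6.3,-43,0],"twist": 0,"claw": 0.1},
    {"linear": [6.3,-43,0],"twist": 0,"claw": 0.1},
  ],
  squeeze=60,
)

```text
clock: 6.65
position: [0.5442, 0.0759, 0.1552]
ee_rot: [0.0, -0.075, 0.997, -0.001]
contact_force: [0.3, -4.1, 2.5]
width: 0.0193
gripper_force: 59.3
```

Run:
```python
from h import *
m=eyes.camera_model('wrist'); im=snap('wrist','w6.png')
for b in handle_fit(im,m)[:3]: print(b)
```

```text
(np.float64(0.7872567885396622), 1, 0)
(np.float64(0.7417039425777593), 0, 0)
(np.float64(0.7312493758114451), 1, 4)
```

Gripped upright, width 19 mm. Now I'll draw it out along its slope, checking the force partway.

Emit:
drive_tool(
  deltas=[
    {"linear": [2,0.3,4.5],"twist": 0,"claw": 0.1},
    {"linear": [4.2,0.6,9],"twist": 0,"claw": 0.1},
    {"linear": [7.1,1.1,15.4],"twist": 0,"claw": 0.1},
    {"linear": [10,1.5,21.7],"twist": 0,"claw": 0.1},
  ],
)

```text
clock: 7.03
position: [0.5533, 0.0795, 0.176]
ee_rot: [-0.001, -0.074, 0.997, 0.002]
contact_force: [0.5, 0.6, -3.4]
width: 0.0192
gripper_force: 58.0
```

Force is low and the plug is coming free. I'll draw it the rest of the way.

Emit:
drive_tool(
  deltas=[
    {"linear": [7.1,1.1,15.4],"twist": 0,"claw": 0.1},
    {"linear": [14,2.1,30],"twist": 0,"claw": 0.1},
    {"linear": [21,3.2,45],"twist": 0,"claw": 0.1},
    {"linear": [28,4.2,60],"twist": 0,"claw": 0.1},
    {"linear": [35,5.3,75],"twist": 0,"claw": 0.1},
    {"linear": [35,5.3,95],"twist": 0,"claw": 0.1},
    {"linear": [35,5.3,95],"twist": 0,"claw": 0.1},
  ],
)

```text
clock: 7.62
position: [0.5913, 0.085, 0.2755]
ee_rot: [0.004, -0.075, 0.997, 0.001]
contact_force: [0.4, 0.3, -1.3]
width: 0.0191
gripper_force: 58.2
```

Run:
```python
from h import *
s=sensors.get_state(); print(s['position'])
m=eyes.camera_model('wrist'); im=snap('wrist','w7.png'); snap('scene','s7.png')
# red pot: from w0 (wrist) rim mask and top
k0=np.load('w0.npz'); M={k:k0[k] for k in k0}
from scipy.optimize import minimize
imt=cv2.imread('pics/t0.png'); ims=cv2.imread('pics/s0.png'); imw=cv2.imread('pics/w0.png')
def mask(i,box):
    h=cv2.cvtColor(i,cv2.COLOR_BGR2HSV); k=(cv2.inRange(h,(0,120,40),(10,255,255))|cv2.inRange(h,(172,120,40),(180,255,255))); q=np.zeros_like(k); a,b,c,d=box; q[b:d,a:c]=k[b:d,a:c]; return q>0
V=[('top',mask(imt,(220,192,258,232)),None),('scene',mask(ims,(392,182,436,230)),None),('wrist',mask(imw,(470,80,600,180)),M)]
V=[(n,k,mm or eyes.camera_model(n)) for n,k,mm in V]
def cost(p,per=False):
    c=[]
    for n,k,mm in V:
        P=np.array([proj(n,[p[0]+a*np.cos(p[2])-b*np.sin(p[2]),p[1]+a*np.sin(p[2])+b*np.cos(p[2]),z],mm) for a in(-.028,.028) for b in(-.028,.028) for z in(0,.058)])
        q=np.zeros(k.shape,np.uint8); cv2.fillConvexPoly(q,(cv2.convexHull(P.astype(np.float32))*16).round().astype(int),1,shift=4); q=q>0
        c.append((k&q).sum()/(k|q).sum())
    return c if per else -sum(c)
o=min((minimize(cost,[.46,.303,y],method='Nelder-Mead',options=dict(initial_simplex=[[.46,.303,y],[.468,.303,y],[.46,.311,y],[.46,.303,y+.2]])) for y in(-.5,-.2,.2,.5)),key=lambda r:r.fun)
print(o.x,np.degrees(o.x[2]),cost(o.x,True))
for n in range(3):
  W=V; V=[W[n]]; r=min((minimize(cost,[.46,.303,y],method='Nelder-Mead',options=dict(initial_simplex=[[.46,.303,y],[.468,.303,y],[.46,.311,y],[.46,.303,y+.2]])) for y in(-.5,0,.5)),key=lambda r:r.fun); V=W
  print(W[n][0],r.x,r.fun)
```

```text
[0.59128131 0.08503804 0.27545886]
[0.45979302 0.30440879 0.43957304] 25.185680051790076 [np.float64(0.8091603053435115), np.float64(0.8643578643578643), np.float64(0.9390293637846656)]
top [0.46403036 0.30613069 0.48012275] -0.8368421052631579
scene [ 0.45899914  0.30816092 -0.66420771] -0.8701492537313433
wrist [ 0.4588898   0.30541239 -1.16769247] -0.9438179208529834
```

View pics/w7.png

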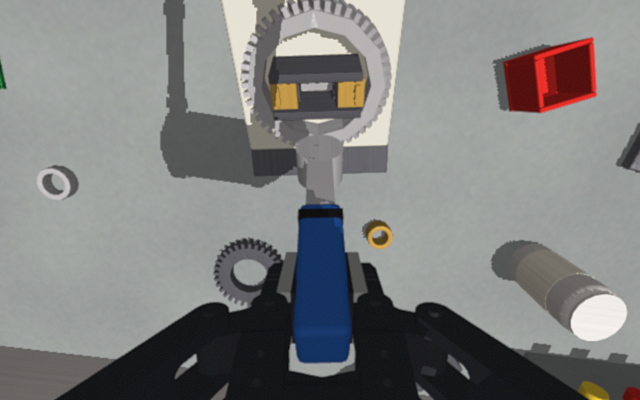

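The plug is out, still leaning about 25° in the grip. In this view the foot is around (319,160), the jaws are wide open, and the red pot is at (550,75). I'll check where the foot is relative to the TCP.

Run:
```python
from h import *
s=sensors.get_state(); T=np.array(s['position']); m=eyes.camera_model('wrist')
im=eyes.get_image('wrist'); h=cv2.cvtColor(im,cv2.COLOR_RGB2HSV); k=cv2.inRange(h,(105,120,30),(128,255,255))>0
foot=T+[-.0358,-.0064,-.0702]
print(proj('wrist',foot,m))
for ti in range(19,34,2):
    R=(Ro.from_euler('z',8.5,degrees=True)*Ro.from_euler('y',ti,degrees=True)).as_matrix()
    best=[]
    H0=foot+RS[:,2]*.085
    for dz in(-6,-3,0,3,6):
        H=H0+R[:,2]*dz/1e3
        P=np.array([proj('wrist',H+R@np.array([a*.013,b*.01,z]),m) for a in(-1,1) for b in(-1,1) for z in(-.0325,.0325)])
        q=np.zeros(k.shape,np.uint8); cv2.fillConvexPoly(q,cv2.convexHull(P.astype(np.float32)).astype(int),1); q=q>0
        best.append(((k&q).sum()/(k|q).sum(),dz))
    b=max(best); f=H0+R[:,2]*(b[1]/1e3-.085)
    C=np.array([proj('wrist',f+R@[a,.014*np.cos(p),.014*np.sin(p)],m) for a in(-.011,.011) for p in np.arange(0,6.3,.3)])
    print(ti,b,'foot bbox',C.min(0).round(),C.max(0).round())
print(s['qpos'])
```

```text
[319.85937273 169.56648815]
19 (np.float64(0.8151739874500855), -6) foot bbox [297. 151.] [342. 203.]
21 (np.float64(0.8188976377952756), -6) foot bbox [297. 146.] [343. 199.]
23 (np.float64(0.8342472012794151), -6) foot bbox [297. 141.] [343. 196.]
25 (np.float64(0.8282159570825248), -6) foot bbox [297. 137.] [343. 192.]
27 (np.float64(0.8204838345014696), -6) foot bbox [296. 132.] [343. 188.]
29 (np.float64(0.8208177596556802), -6) foot bbox [296. 127.] [344. 184.]
31 (np.float64(0.8169220369535827), -6) foot bbox [296. 122.] [344. 181.]
33 (np.float64(0.8113799283154122), -6) foot bbox [295. 118.] [344. 177.]
[ 0.02433908  0.29144517  1.40974006  0.0018512   1.43955053 -1.69590694]
```

Emit:
drive_tool(
  deltas=[
    {"linear": [-10,25,0],"twist": -4,"claw": 0.1},
    {"linear": [-26,55,0],"twist": -8,"claw": 0.1},
    {"linear": [-42,87,0],"twist": -12,"claw": 0.1},
    {"linear": [-58,120,-10],"twist": -17,"claw": 0.1},
    {"linear": [-74,152,-25],"twist": -22,"claw": 0.1},
    {"linear": [-88,182,-40],"twist": -26,"claw": 0.1},
    {"linear": [-98,202,-55],"twist": -29,"claw": 0.1},
    {"linear": [-102,210,-60],"twist": -29.5,"claw": 0.1},
    {"linear": [-102,210,-60],"twist": -29.5,"claw": 0.1},
    {"linear": [-102,210,-60],"twist": -29.5,"claw": 0.1},
  ],
)

```text
clock: 8.6
position: [0.4866, 0.293, 0.2108]
ee_rot: [-0.0, 0.181, 0.983, -0.001]
contact_force: [1.0, 0.1, -2.0]
width: 0.0193
gripper_force: 58.8
```

Run:
```python
from h import *
s=sensors.get_state(); T=np.array(s['position']); m=eyes.camera_model('wrist'); im=snap('wrist','w8.png')
v=np.array([-.0343,.0121,-.0702]); f=T+v; print(T,s['ee_rot'],f,proj('wrist',f,m))
im=im.copy()
R=(Ro.from_euler('z',-21,degrees=True)*Ro.from_euler('y',25,degrees=True)).as_matrix()
for a in(-.011,.011):
    C=np.array([proj('wrist',f+R@[a,.014*np.cos(p),.014*np.sin(p)],m) for p in np.arange(0,6.3,.3)]); cv2.polylines(im,[C.round().astype(int)],True,(255,255,0),1)
y=np.radians(24)
for r in(.028,.023):
    C=np.array([proj('wrist',[.4595+a*np.cos(y)-b*np.sin(y),.3055+a*np.sin(y)+b*np.cos(y),.058],m) for a,b in((-r,-r),(r,-r),(r,r),(-r,r))]); cv2.polylines(im,[C.round().astype(int)],True,(0,255,255),1)
cv2.imwrite('pics/w8o.png',im[...,::-1])
```

```text
[0.48658132 0.29298086 0.21080531] [-4.88030198e-04  1.81017251e-01  9.83479429e-01 -8.54469091e-04] [0.45228132 0.30508086 0.14060531] [320.9865928  169.46442111]
```

View pics/w8o.png

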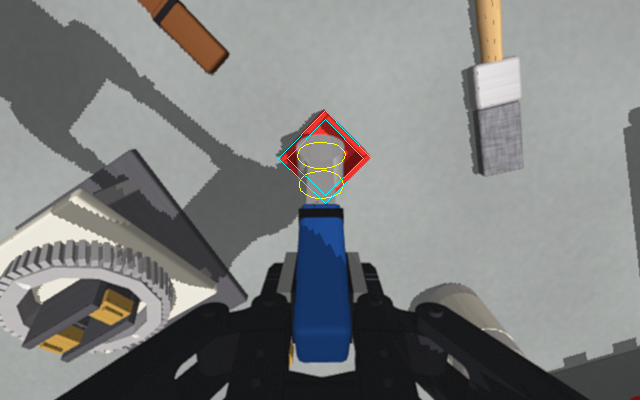

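The overlay matches the red pot rim at (325,157). The foot at (321,160) is a few mm off toward the lower left, so I'll correct that and lower in stages.

Emit:
drive_tool(
  deltas=[
    {"linear": [4.9,1.2,0],"twist": 0,"claw": 0.1},
    {"linear": [4.9,1.2,-20],"twist": 0,"claw": 0.1},
    {"linear": [4.9,1.2,-40],"twist": 0,"claw": 0.1},
    {"linear": [4.9,1.2,-60],"twist": 0,"claw": 0.1},
    {"linear": [4.9,1.2,-75],"twist": 0,"claw": 0.1},
    {"linear": [4.9,1.2,-85],"twist": 0,"claw": 0.1},
    {"linear": [4.9,1.2,-90],"twist": 0,"claw": 0.1},
    {"linear": [4.9,1.2,-90],"twist": 0,"claw": 0.1},
  ],
)

```text
clock: 9.32
position: [0.4924, 0.2938, 0.1211]
ee_rot: [-0.0, 0.182, 0.983, -0.0]
contact_force: [0.6, 0.6, -2.4]
width: 0.0193
gripper_force: 58.8
```

Emit:
drive_tool(
  deltas=[
    {"linear": [0,0,-4],"twist": 0,"claw": 0.1},
    {"linear": [0,0,-8],"twist": 0,"claw": 0.1},
    {"linear": [0,0,-12],"twist": 0,"claw": 0.1},
    {"linear": [0,0,-15],"twist": 0,"claw": 0.1},
    {"linear": [0,0,-15],"twist": 0,"claw": 0.1},
  ],
)

```text
clock: 9.73
position: [0.4915, 0.2945, 0.1062]
ee_rot: [-0.0, 0.182, 0.983, -0.0]
contact_force: [0.4, -0.4, -2.4]
width: 0.0196
gripper_force: 58.8
```

Emit:
drive_tool(
  deltas=[
    {"linear": [0,0,-2],"twist": 0,"claw": 0.1},
    {"linear": [0,0,-4],"twist": 0,"claw": 0.1},
    {"linear": [0,0,-6],"twist": 0,"claw": 0.1},
    {"linear": [0,0,-6],"twist": 0,"claw": 0.1},
  ],
)

```text
clock: 10.07
position: [0.4916, 0.2945, 0.1002]
ee_rot: [-0.0, 0.182, 0.983, -0.0]
contact_force: [-0.4, -0.1, -2.8]
width: 0.0193
gripper_force: 58.8
```

Emit:
drive_tool(
  deltas=[
    {"linear": [0,0,-2],"twist": 0,"claw": 0.1},
    {"linear": [0,0,-4],"twist": 0,"claw": 0.1},
    {"linear": [0,0,-4],"twist": 0,"claw": 0.1},
  ],
)

```text
clock: 10.32
position: [0.4916, 0.2945, 0.0962]
ee_rot: [-0.0, 0.182, 0.983, -0.0]
contact_force: [-0.4, 0.6, -2.9]
width: 0.0194
gripper_force: 58.8
```

Emit:
drive_tool(
  deltas=[
    {"linear": [0,0,-1.5],"twist": 0,"claw": 0.1},
    {"linear": [0,0,-3],"twist": 0,"claw": 0.1},
    {"linear": [0,0,-3],"twist": 0,"claw": 0.1},
  ],
)

```text
clock: 10.57
position: [0.4917, 0.2945, 0.0933]
ee_rot: [-0.0, 0.182, 0.983, -0.0]
contact_force: [0.7, -0.1, -2.8]
width: 0.0195
gripper_force: 58.8
```

Run:
```python
from h import *
a=snap('wrist','w9.png'); s=snap('scene','s9.png'); 
c=np.zeros((400,800,3),np.uint8); c[:,:400]=cv2.resize(a[80:280,220:420],(400,400),interpolation=3); c[:,400:]=cv2.resize(s[130:230,365:465],(400,400),interpolation=3)
cv2.imwrite('pics/z9.png',c[...,::-1]); print(sensors.get_state()['contact_force'])
```

```text
[-0.86753337  0.09490517 -2.79144679]
```

View pics/z9.png

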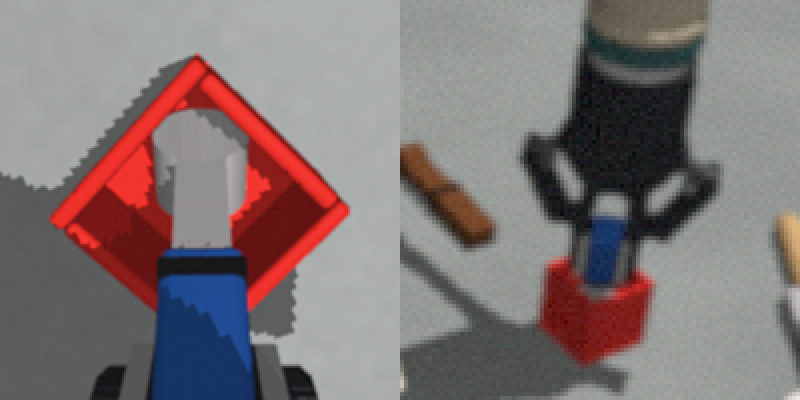

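The foot is well inside the red pot, with the shank clear of the rim. I'll lower until it touches the floor.

Emit:
drive_tool(
  deltas=[
    {"linear": [0,0,-1.5],"twist": 0,"claw": 0.1},
    {"linear": [0,0,-3],"twist": 0,"claw": 0.1},
    {"linear": [0,0,-3],"twist": 0,"claw": 0.1},
  ],
)

```text
clock: 10.92
position: [0.4924, 0.2947, 0.0921]
ee_rot: [0.001, 0.182, 0.983, 0.0]
contact_force: [-0.4, -0.7, 7.7]
width: 0.0196
gripper_force: 60.4
```

Floor contact: 7.7 N upward, and the height agrees. Releasing, then I'll rise straight up.

Emit:
drive_tool(
  deltas=[
    {"linear": [0,0,1],"twist": 0,"claw": 0.1},
    {"linear": [0,0,1],"twist": 0,"claw": 0.3},
    {"linear": [0,0,1],"twist": 0,"claw": 0.5},
    {"linear": [0,0,1],"twist": 0,"claw": 0.7},
    {"linear": [0,0,1],"twist": 0,"claw": 0.8},
    {"linear": [0,0,1],"twist": 0,"claw": 0.8},
    {"linear": [0,0,1],"twist": 0,"claw": 0.8},
  ],
  squeeze=30,
)

```text
clock: 11.5
position: [0.4919, 0.2946, 0.0915]
ee_rot: [-0.0, 0.182, 0.983, 0.0]
contact_force: [-0.5, 0.2, -0.3]
width: 0.0683
gripper_force: 0.0
```

Emit:
drive_tool(
  deltas=[
    {"linear": [0,0,15],"twist": 0,"claw": 0.8},
    {"linear": [0,0,35],"twist": 0,"claw": 0.8},
    {"linear": [0,0,65],"twist": 0,"claw": 0.8},
    {"linear": [0,0,100],"twist": 0,"claw": 0.8},
    {"linear": [0,0,130],"twist": 0,"claw": 0.8},
    {"linear": [0,0,150],"twist": 0,"claw": 0.8},
    {"linear": [0,0,150],"twist": 0,"claw": 0.8},
    {"linear": [0,0,150],"twist": 0,"claw": 0.8},
  ],
)

```text
clock: 12.17
position: [0.4924, 0.2948, 0.2428]
ee_rot: [0.001, 0.182, 0.983, 0.001]
contact_force: [-0.4, 0.4, -0.0]
width: 0.0682
gripper_force: 0.0
```

Run:
```python
from h import *
s=sensors.get_state(); print(s['position'],s['contact_force'],s['width'])
m=eyes.camera_model('wrist'); im=snap('wrist','w10.png'); im2=eyes.get_image('wrist')
h=cv2.cvtColor(im,cv2.COLOR_RGB2HSV); k=cv2.inRange(h,(105,120,30),(128,255,255))>0; k[350:]=0
print('motion',np.abs(im.astype(int)-im2).max(), k.sum())
best=[]
for ti in range(0,50,2):
  for az in range(-60,30,5):
    for c in(-8,-4,0,4):
      R=(Ro.from_euler('z',az,degrees=True)*Ro.from_euler('y',ti,degrees=True)).as_matrix()
      f=np.array([.4595+c/1e3*np.cos(np.radians(az)),.3055+c/1e3*np.sin(np.radians(az)),.022])
      P=np.array([proj('wrist',f+R@np.array([a*.013,b*.01,z]),m) for a in(-1,1) for b in(-1,1) for z in(.0525,.1175)])
      q=np.zeros(k.shape,np.uint8); cv2.fillConvexPoly(q,cv2.convexHull(P.astype(np.float32)).astype(int),1); q=q>0
      best.append(((k&q).sum()/max(1,(k|q).sum()),ti,az,c))
print(sorted(best)[::-1][:5])
```

```text
[0.49237923 0.29483122 0.24281238] [-0.4018309   0.36437191 -0.0295632 ] 0.06815840378516957
motion 176 1946
[(np.float64(0.741655235482396), 20, -20, 4), (np.float64(0.7335437330928765), 22, -20, 0), (np.float64(0.7303988995873453), 18, -20, 4), (np.float64(0.7249552772808586), 24, -20, 0), (np.float64(0.7188065099457505), 18, -25, 4)]
```

Emit:
drive_tool(
  deltas=[
    {"linear": [0,0,30],"twist": 0,"claw": 0.8},
    {"linear": [0,0,30],"twist": 0,"claw": 0.8},
    {"linear": [0,0,30],"twist": 0,"claw": 0.8},
    {"linear": [0,0,30],"twist": 0,"claw": 0.8},
    {"linear": [0,0,30],"twist": 0,"claw": 0.8},
    {"linear": [0,0,30],"twist": 0,"claw": 0.8},
  ],
)

```text
clock: 12.77
position: [0.4913, 0.2943, 0.2702]
ee_rot: [-0.001, 0.182, 0.983, -0.001]
contact_force: [-0.4, -0.0, -0.6]
width: 0.0683
gripper_force: 0.0
```

Run:
```python
from h import *
c=[]
for i in range(2):
    im=eyes.get_image('wrist'); h=cv2.cvtColor(im,cv2.COLOR_RGB2HSV); k=cv2.inRange(h,(105,120,30),(128,255,255)); k[350:]=0
    y,x=np.nonzero(k); c.append((x.mean().round(2),y.mean().round(2),len(x)))
    if i==0:
        for _ in range(6): eyes.get_image('scene')
print(c, np.abs(sensors.get_state()['qd']).max())
print(manip.sign_off())
```

```text
[(np.float64(527.44), np.float64(174.78), 4243), (np.float64(535.94), np.float64(174.73), 4625)] 0.0014953008063162989
the job is handed in; nothing more can be done
None
```

The job is handed in with the plug standing released in the red pot, leaning about 20° by the last camera fit, after both jaws were rocked back and it was drawn out. My final at-rest check was inconclusive, I didn't re-measure the bystanders, and the judge's verdict was not shown.

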